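Let the tea ball out into the tray

ROBOT

A 6-joint arm with a two-finger parallel gripper is mounted at the origin on the work surface. World frame = base frame: x ahead of the robot, y to its left, z up, the work surface at z = 0. Lengths are in m, angles in rad, forces in N, time in s.
With the tool pointing down it reaches from about 0.35 to 0.775 m from the base axis. Payload 7.3 kg.
Tool frame: the origin (TCP) lies at the very end of the fingers, on their centre line; the grasp point (between the pads) lies 19 mm behind it; z points along the fingers, y is the line along which they close (so a half turn about z gives the same grasp; the last joint's range is limited). The gripper opens to 92 mm and grips with 3 to 60 N. Pads are 19 mm wide; open, the fingers measure 130 mm over their backs; the gripper's body (75 mm by 190 mm) begins 47 mm behind the grasp point.
Start: joints at [1.101, 0.342, 1.524, -0, 1.275, -0.146], TCP at [0.167, 0.498, 0.227] pointing down, gripper open.
Joint ranges: [-2.53, 2.53], [-0.77, 2.02], [0.04, 2.7], [-1, 4.14], [0.28, 2.66], [-3.11, 3.11]. Speed limits (rad/s): [2.57, 2.57, 3.14, 3.14, 3.14, 3.14].

INTERFACE

Orientations are given as [roll, pitch, yaw] about the fixed x, y, z axes, in that order (R = Rz(yaw) Ry(pitch) Rx(roll)).
In Python, from cell import robot gives the robot as it stands. The module is installed in compiled form; this text tells all that it offers.
- The arm moves only by the tool arm_command, never from a script. Its argument "moves" is a list of rows, each a list of 3 entries, a list of its own where there are three numbers: the shift along the tool's x, y, z in m, then the turn, a rotation vector about the tool's x, y, z in rad, then the finger opening in m, from 0 to 0.0918. In form: [[[dx, dy, dz], [ax, ay, az], claw], ...]. A call has exactly 5 rows; each row is the pose to reach, as a shift and turn from the pose commanded when the call began, along the tool's axes at that moment; what a row does not reach only later rows make up. A row lasts 1/10 s, in which the tool goes at most 50 mm and 8.59 degrees, less where a joint would pass 70% of its speed; a pose out of reach is approached as far as the arm can. A call with a gripper value outside its range is refused whole. The fingers move at their own pace and stop on an object; "squeeze" is the grip in N (left out, the last holds). Time passes only in rows, so rows that repeat a pose let the fingers close, or fill a call up. It gives the time, the measured TCP pose, the force, the opening and the grip force at its end, in the units of the state.
- robot.observe(): the state, without advancing time (a new reading comes with each control period).
- robot.read_camera(name): name is "scene" or "top" or "wrist"; returns the picture (420x560x3 uint8, red, green, blue); there is no depth.
- robot.camera_model(name): a dict with "fx", "fy", "cx", "cy" (pixels), "R" (3x3) and "t" (3): a world point X has camera coordinates R X + t. Camera axes: x right, y down, z forward; pixel columns grow to the right and rows downward; lengths in m; the calibration is good to about 2 mm. The wrist camera is an equidistant fisheye: a pixel r from the principal point sees the ray r / f radians off the axis. A picture is of the moment at which its call begins: read the wrist's pose just before it. camera_model takes no time and is no camera call; for the wrist camera it gives the pose at the moment of the call.
- robot.hand_in(): hands the job in; it is judged then, once.
The state is a dict: "time": time; "qpos": joint angles; "qvel": joint speeds; "joint_efforts": joint torques, N m; "tool_pos": TCP position; "tool_rot": TCP orientation; "contact_force": force on the tool from outside, world axes, zero at the start; "torque": the same for the moment, N m; "opening": finger opening in m; "grip_force": force on a finger pad.
Only numpy, scipy, OpenCV 4.12 (cv2) and the standard library are available. Lean on these libraries where they do the work, as an engineer would, in place of code of your own. Each camera call takes 0.05 s, during which the arm holds its last target. There are 200 camera calls.

TASK

With the fingertips only, push the blue catch tray along its rails until it is fully home under the mouth of the chute, then press the red paddle of the rocking lever down so that the yellow gate lifts and the steel tea ball rolls out into the tray. Then let the paddle come back up so that the gate is shut, with the ball lying still in the tray. Do not touch the ball or the gate, and leave the glass, sugar jar, teapot and tongs where they are.

Things in the scene. Friction and masses are not known exactly. Their poses are not given: they have to be found in the camera images.
- dispenser: Fixed wooden dispenser. Origin on the work surface below the lever pivot; x runs along the lever from red paddle (-x) to gate (+x), y downhill along the chute, z up. Chute: centre line x = 85 mm, 54 mm wide, mouth at y = 0 (floor 52 mm high), rising to y = -166 mm (walls 115 mm high). Pivot posts at x = 0, 118 mm high. Tray rails at x = 85 mm, y 0 to 235 mm, 16 mm high.
- lever (a joint): Rocking lever, hinged about the dispenser's y axis, 105 mm above the work surface. Radians: 0 = at rest (level, gate shut), 0.5 = stop (paddle fully down, gate fully lifted); the gate is high enough for the ball by 0.4. A spring brings it back to 0; pressing at the paddle's centre takes about 3 N at first and 6 N at the stop.
- paddle_top (a point): Centre of the upper face of the red paddle (50 mm along x, 56 mm along y, 8 mm thick), 100 mm from the pivot on the -x side, 113 mm above the work surface at rest and about 64 mm when fully down. Axes as the dispenser's when at rest; turns with the lever.
- gate (a point): Middle of the lower edge of the yellow gate blade (24 mm wide, 4 mm thick, 50 mm high) on the lever's other end, 85 mm from the pivot on the +x side, across the mouth of the chute; 60 mm above the work surface when shut. Not to be touched by the robot.
- tray (a joint): Blue catch tray sliding on rails along the dispenser's y axis. Metres: 0 = fully home against its stop under the mouth, grows as it stands further out (+y), at most 0.09. Takes about 2 N to push and stays where it is left.
- tray_push (a point): Centre line of the outer face of the tray's tall end panel (76 mm wide along x, panel reaches from 13 to 71 mm above the work surface), 48 mm above the work surface; the face looks along the dispenser's +y, push it towards -y. Axes as the dispenser's.
- tray_floor (a point): Centre of the tray's inner floor, 17 mm above the work surface; the inside is 68 mm (x) by 127 mm (y); low walls 30 mm high over the tray's underside. Axes as the dispenser's.
- tea_ball: Steel tea ball, 36 mm diameter, 60 g, with a brass band; origin at its centre. At the start it rests in the chute behind the gate. Not to be touched by the robot.
- glass: Green drinking glass, 72 mm rim diameter, 110 mm high, origin at the centre of its underside; leave alone.
- sugar_jar: White ceramic sugar jar with a blue hinged lid, 86 mm diameter, 110 mm high, origin at the centre of its underside; leave alone.
- teapot: Empty steel teapot, 136 mm diameter, 127 mm high, spout along its +y to 110 mm, handle along -y to 106 mm, origin at the centre of its underside; leave alone.
- tongs: Stainless tongs lying flat, 205 mm long along its y, 46 mm wide, 10 mm thick, origin near its middle on the work surface; leave alone.

How it is judged:
By the outcome, as a careful person would: the job done as asked, in the order asked, and still so for the second after the job is handed in, with the robot touching nothing.
It also fails if it takes over 51 s, if anything falls off the work surface, if the arm or the gripper's body presses on something with over 40 N, if the wrist force passes 120 N, or if a joint passes its speed limit or range.

## Working session

There is one attempt and no reset: what is moved stays moved. The work goes in short steps, Python scripts to look and compute and a tool call to move; the robot and the scene stay as the last step left them, time stands still between calls to the robot, and variables do not carry over. Pictures are saved under pics/ and viewed, at most 10 in all, crops included, and the job is handed in when it is done.

Besides the shell and the picture viewer there is one more tool, called in YAML: its name, and indented under it one key for each argument. arm_command: Moves the arm, as the interface text tells. Its arguments: {"type":"object","properties":{"moves":{"type":"array"},"squeeze":{"type":"number"}},"required":["moves"]}

```bash
mkdir -p pics; python3 - <<'E'
from cell import robot
import cv2
for n in("scene","top"):
    cv2.imwrite(f"pics/{n}0.png",robot.read_camera(n)[:,:,::-1])
    m=robot.camera_model(n);print(n,m)
s=robot.observe();print(s["time"],s["tool_pos"],s["tool_rot"],s["contact_force"])
E
```

```text
scene {'fx': 414.9105690577231, 'fy': 414.9105690577231, 'cx': 284.77094851416496, 'cy': 205.0556983798431, 'R': array([[ 0.29805174,  0.95454734,  0.00213153],
       [ 0.74113526, -0.23000666, -0.63072614],
       [-0.60156769,  0.18956877, -0.77600257]]), 't': array([-0.20898767, -0.34272369,  1.4717064 ])}
top {'fx': 389.50677340834113, 'fy': 389.50677340834113, 'cx': 279.46886369889046, 'cy': 209.10101795790845, 'R': array([[ 0.02818293, -0.99937504,  0.02133645],
       [-0.97984391, -0.03184255, -0.19721048],
       [ 0.19776664, -0.01534842, -0.98012896]]), 't': array([0.02754962, 0.56678496, 0.9876957 ])}
0.1 [0.16684411 0.49740115 0.22610639] [-3.14021812e+00 -1.81318983e-04  2.81781945e+00] [-0.35091135 -0.76877457 -0.8529873 ]
```

View pics/top0.png

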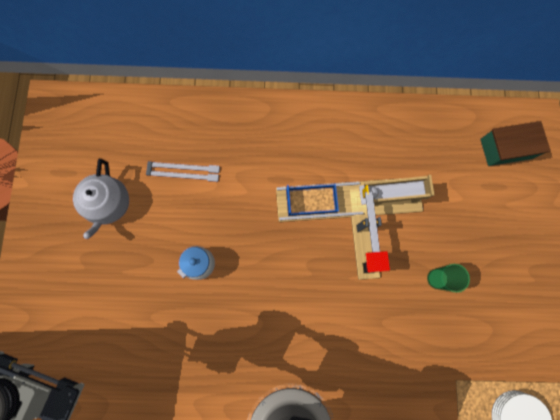

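View pics/scene0.png

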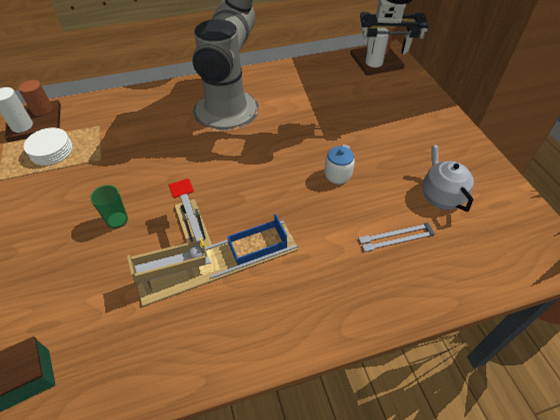

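Top view: the dispenser's paddle is at about (377,262), the tray at (312,200) and the chute on the right at (400,190). I'll zoom in to get its exact pose.

```bash
python3 - <<'E'
import cv2
a=cv2.imread("pics/top0.png")[165:290,265:445]
b=cv2.imread("pics/scene0.png")[170:310,120:310]
cv2.imwrite("pics/c1.png",cv2.resize(a,None,fx=4,fy=4,interpolation=cv2.INTER_CUBIC))
cv2.imwrite("pics/c2.png",cv2.resize(b,None,fx=4,fy=4,interpolation=cv2.INTER_CUBIC))
E
```

```text
(no output)
```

View pics/c1.png

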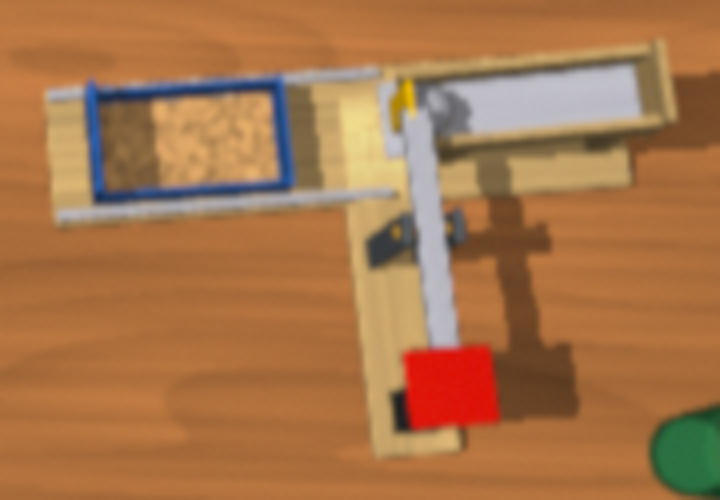

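View pics/c2.png

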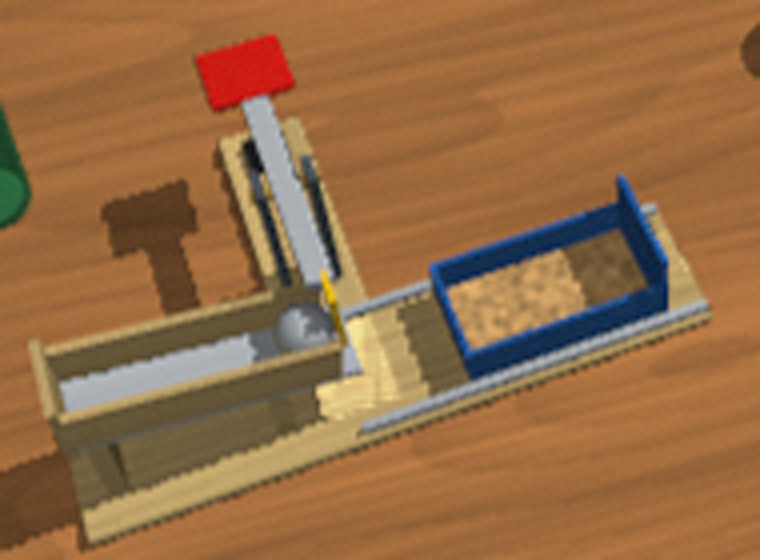

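```bash
cat >h.py <<'E'
from cell import robot
import numpy as np
def proj(n,X):
    m=robot.camera_model(n);c=m["R"]@X+m["t"];return np.array([m["fx"]*c[0]/c[2]+m["cx"],m["fy"]*c[1]/c[2]+m["cy"]])
def wld(p,d): 
    c,s=np.cos(p[2]),np.sin(p[2]);return np.array([p[0]+c*d[0]-s*d[1],p[1]+s*d[0]+c*d[1],d[2]])
E
python3 - <<'E'
from h import *
from scipy.optimize import least_squares
O={"top":(265,165),"scene":(120,170)}
P=[("top",404,350,-75,28,113),("top",493,345,-75,-28,113),("top",498,423,-125,-28,113),("top",412,428,-125,28,113),
("scene",197,57,-125,-28,113),("scene",276,36,-125,28,113),("scene",294,80,-75,28,113),("scene",212,109,-75,-28,113),
("top",52,155,85,235,16),("scene",680,257,85,235,16)]
px=lambda r:np.array(r[1:3])/4-.375+O[r[0]]
f=lambda p:np.concatenate([proj(r[0],wld(p,np.array(r[3:])/1000))-px(r) for r in P])
s=least_squares(f,[.45,-.2,0]);p=s.x;print(p,s.fun.reshape(-1,2).round(1))
np.save("p.npy",p)
# tray panel top outer edge midpoint  z=.071
for n,u,v in(("top",93,141),("scene",646,215)):
    q=px((n,u,v));r=least_squares(lambda y:proj(n,wld(p,[.085,y[0],.071]))-q,[.2]);print(n,r.x,r.fun)
for n,d in dict(paddle=[-.1,0,.113],push=[.085,.22,.048],home=[.085,.13,.048],mouth=[.085,0,.05]).items():print(n,wld(p,d))
st=robot.observe();print(st["time"],st["tool_pos"],st["tool_rot"])
E
```

```text
[ 0.5305139  -0.19216759  0.09363453] [[-0.2 -0.5]
 [-0.2 -0.7]
 [ 1.   0.1]
 [ 0.   0.3]
 [-0.9 -0.7]
 [ 0.1 -1.5]
 [ 0.4  0.6]
 [-0.4 -0.4]
 [ 0.  -1.1]
 [ 0.9 -0.7]]
top [0.20906875] [-0.15640905 -2.64818653]
scene [0.2087077] [0.20776064 0.62066299]
paddle [ 0.43095196 -0.20151737  0.113     ]
push [0.59457205 0.03481601 0.048     ]
home [ 0.60298685 -0.05478975  0.048     ]
mouth [ 0.61514156 -0.18422028  0.05      ]
0.1 [0.16684411 0.49740115 0.22610639] [-3.14021812e+00 -1.81318983e-04  2.81781945e+00]
```

```bash
cat >>h.py <<'E'
from scipy.spatial.transform import Rotation as Ro
p=np.load("p.npy")
def go(d,phi):
    "shift/turn in tool axes to dispenser point d with tool y at angle phi in the dispenser"
    s=robot.observe();R=Ro.from_euler("xyz",s["tool_rot"]);T=Ro.from_euler("xyz",[np.pi,0,p[2]+phi+np.pi/2])
    a=np.array(s["tool_pos"]);print(d,phi,(R.inv().apply(wld(p,d)-a)).round(4),(R.inv()*T).as_rotvec().round(3))
def st():
    s=robot.observe();a=np.array(s["tool_pos"]);c,q=np.cos(p[2]),np.sin(p[2]);e=a[:2]-p[:2]
    print("t",round(s["time"],2),"disp",[round(v,4) for v in(c*e[0]+q*e[1],-q*e[0]+c*e[1],a[2])],"F",np.round(s["contact_force"],1),"op",s["opening"],"q",np.round(s["qpos"],2))
E
python3 -c "
from h import *
st();go([.085,.26,.2],0);go([.085,.26,.2],np.pi)"
```

```text
t 0.1 disp [np.float64(-0.2976), np.float64(0.7206), np.float64(0.2261)] F [-0.4 -0.8 -0.9] op 0.09208961085852779 q [ 1.1   0.34  1.52 -0.    1.28 -0.15]
[0.085, 0.26, 0.2] 0 [-0.5365 -0.2659  0.0264] [-1.000e-03  1.000e-03  1.153e+00]
[0.085, 0.26, 0.2] 3.141592653589793 [-0.5365 -0.2659  0.0264] [-1.000e-03 -1.000e-03 -1.988e+00]
```

arm_command:
  moves:
    - [[-0.04, -0.02, 0], [0, 0, 0.09], 0]
    - [[-0.08, -0.04, 0], [0, 0, 0.18], 0]
    - [[-0.12, -0.06, 0], [0, 0, 0.27], 0]
    - [[-0.16, -0.08, 0], [0, 0, 0.36], 0]
    - [[-0.2, -0.1, 0], [0, 0, 0.45], 0]

```text
time: 0.6
tool_pos: [0.3256, 0.3378, 0.2265]
tool_rot: [-3.141, -0.0, 2.364]
contact_force: [-0.6, 0.6, 1.4]
opening: 0.0562
grip_force: 0.0
```

```bash
python3 -c "
from h import *
st();go([.085,.26,.2],0)"
```

```text
t 0.6 disp [np.float64(-0.1545), np.float64(0.5468), np.float64(0.2265)] F [-0.6  0.6  1.4] op 0.056235360053133836 q [ 0.64  0.24  1.67  0.    1.23 -0.15]
[0.085, 0.26, 0.2] 0 [-0.3737 -0.0016  0.0265] [-0.   0.   0.7]
```

arm_command:
  moves:
    - [[-0.04, 0, 0], [0, 0, 0.1], 0]
    - [[-0.085, 0, 0], [0, 0, 0.2], 0]
    - [[-0.13, 0, 0], [0, 0, 0.3], 0]
    - [[-0.175, 0, 0], [0, 0, 0.4], 0]
    - [[-0.22, 0, 0], [0, 0, 0.5], 0]

```text
time: 1.1
tool_pos: [0.4831, 0.184, 0.2265]
tool_rot: [-3.141, -0.0, 1.864]
contact_force: [0.5, -0.5, 0.7]
opening: 0.016
grip_force: 0.0
```

```bash
python3 -c "
from h import *
st();go([.085,.26,.1],0)"
```

```text
t 1.1 disp [np.float64(-0.0121), np.float64(0.379), np.float64(0.2265)] F [ 0.5 -0.5  0.7] op 0.016045505125536232 q [ 0.22  0.33  1.55  0.    1.27 -0.08]
[0.085, 0.26, 0.1] 0 [-0.1359  0.0717  0.1264] [-0.    -0.     0.199]
```

arm_command:
  moves:
    - [[-0.035, 0.02, 0.01], [0, 0, 0.05], 0]
    - [[-0.07, 0.04, 0.02], [0, 0, 0.1], 0]
    - [[-0.105, 0.055, 0.04], [0, 0, 0.15], 0]
    - [[-0.136, 0.072, 0.07], [0, 0, 0.199], 0]
    - [[-0.136, 0.072, 0.1], [0, 0, 0.199], 0]

```text
time: 1.6
tool_pos: [0.5936, 0.073, 0.1252]
tool_rot: [3.14, 0.001, 1.664]
contact_force: [0.3, 0.6, -0.9]
opening: 0.0006
grip_force: 0.0
```

```bash
python3 -c "
from h import *
import cv2
st();go([.085,.235,.045],0)
cv2.imwrite('pics/s1.png',cv2.resize(robot.read_camera('scene')[150:310,110:330,::-1],None,fx=3,fy=3,interpolation=2))"
```

```text
t 1.6 disp [np.float64(0.0876), np.float64(0.2581), np.float64(0.1252)] F [ 0.3  0.6 -0.9] op 0.0005886793896237748 q [-0.01  0.56  1.46 -0.    1.12 -0.1 ]
[0.085, 0.235, 0.045] 0 [-0.023  -0.0027  0.0803] [ 0.002  0.001 -0.001]
```

View pics/s1.png

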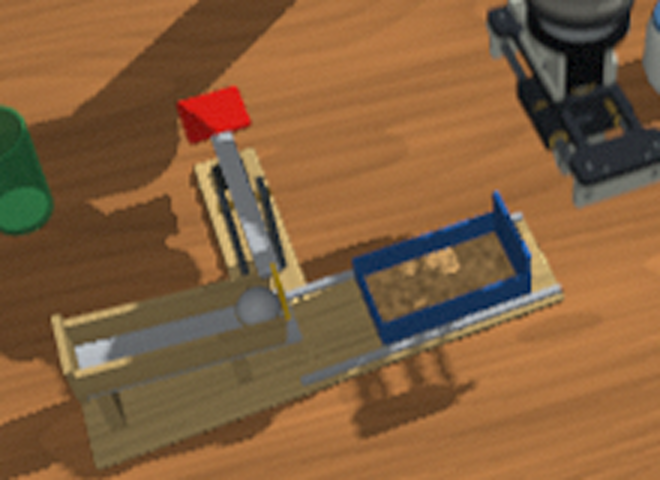

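The fingers hang beyond the tray's tall panel (panel at about (512,230) in the crop, hand at (620,160)) and nothing is disturbed. Next I descend outside the panel.

arm_command:
  moves:
    - [[0, -0.003, 0.02], [0, 0, 0], 0]
    - [[0, -0.003, 0.04], [0, 0, 0], 0]
    - [[0, -0.003, 0.06], [0, 0, 0], 0]
    - [[0, -0.003, 0.08], [0, 0, 0], 0]
    - [[0, -0.003, 0.08], [0, 0, 0], 0]

```text
time: 2.15
tool_pos: [0.5857, 0.0768, 0.0446]
tool_rot: [-3.136, -0.001, 1.669]
contact_force: [0.2, 0.6, 0.5]
opening: -0.0001
grip_force: 0.0
```

arm_command:
  moves:
    - [[-0.01, 0, 0], [0, 0, 0], 0]
    - [[-0.02, 0, 0], [0, 0, 0], 0]
    - [[-0.028, 0, 0], [0, 0, 0], 0]
    - [[-0.034, 0, 0], [0, 0, 0], 0]
    - [[-0.04, 0, 0], [0, 0, 0], 0]

```text
time: 2.65
tool_pos: [0.592, 0.0356, 0.0473]
tool_rot: [3.141, 0.0, 1.668]
contact_force: [0.5, 0.1, 0.0]
opening: 0.0007
grip_force: 0.0
```

```bash
python3 -c "
from h import *
st()"
```

```text
t 2.65 disp [np.float64(0.0825), np.float64(0.221), np.float64(0.0473)] F [0.5 0.1 0. ] op 0.0006719949216751244 q [-0.07  0.65  1.54  0.    0.94 -0.17]
```

arm_command:
  moves:
    - [[-0.005, 0, 0], [0, 0, 0], 0]
    - [[-0.01, 0, 0], [0, 0, 0], 0]
    - [[-0.016, 0, 0], [0, 0, 0], 0]
    - [[-0.022, 0, 0], [0, 0, 0], 0]
    - [[-0.028, 0, 0], [0, 0, 0], 0]

```text
time: 3.15
tool_pos: [0.5947, 0.0083, 0.0467]
tool_rot: [3.141, -0.0, 1.669]
contact_force: [1.1, 1.9, 1.5]
opening: 0.0008
grip_force: 0.9
```

arm_command:
  moves:
    - [[-0.005, 0, 0], [0, 0, 0], 0]
    - [[-0.01, 0, 0], [0, 0, 0], 0]
    - [[-0.014, 0, 0], [0, 0, 0], 0]
    - [[-0.018, 0, 0], [0, 0, 0], 0]
    - [[-0.022, 0, 0], [0, 0, 0], 0]

```text
time: 3.65
tool_pos: [0.5967, -0.0135, 0.0466]
tool_rot: [-3.142, -0.0, 1.669]
contact_force: [1.8, 2.2, -0.4]
opening: 0.0002
grip_force: 0.8
```

arm_command:
  moves:
    - [[-0.003, 0, 0], [0, 0, 0], 0]
    - [[-0.006, 0, 0], [0, 0, 0], 0]
    - [[-0.009, 0, 0], [0, 0, 0], 0]
    - [[-0.012, 0, 0], [0, 0, 0], 0]
    - [[-0.015, 0, 0], [0, 0, 0], 0]

```text
time: 4.15
tool_pos: [0.5981, -0.0284, 0.0467]
tool_rot: [-3.142, -0.0, 1.669]
contact_force: [1.4, 2.4, -0.7]
opening: 0.0005
grip_force: 0.8
```

arm_command:
  moves:
    - [[-0.002, 0, 0], [0, 0, 0], 0]
    - [[-0.004, 0, 0], [0, 0, 0], 0]
    - [[-0.006, 0, 0], [0, 0, 0], 0]
    - [[-0.008, 0, 0], [0, 0, 0], 0]
    - [[-0.01, 0, 0], [0, 0, 0], 0]

```text
time: 4.65
tool_pos: [0.5991, -0.0382, 0.0467]
tool_rot: [-3.142, -0.0, 1.669]
contact_force: [0.8, 1.9, -0.0]
opening: 0.0004
grip_force: 0.8
```

arm_command:
  moves:
    - [[-0.002, 0, 0], [0, 0, 0], 0]
    - [[-0.004, 0, 0], [0, 0, 0], 0]
    - [[-0.006, 0, 0], [0, 0, 0], 0]
    - [[-0.008, 0, 0], [0, 0, 0], 0]
    - [[-0.01, 0, 0], [0, 0, 0], 0]

```text
time: 5.15
tool_pos: [0.5998, -0.0455, 0.0468]
tool_rot: [-3.141, -0.004, 1.668]
contact_force: [0.7, 18.8, 3.3]
opening: 0.0004
grip_force: 9.5
```

```bash
python3 -c "
from h import *
import cv2
st()
cv2.imwrite('pics/t2.png',cv2.resize(robot.read_camera('scene')[150:310,110:330,::-1],None,fx=3,fy=3,interpolation=2))"
```

```text
t 5.15 disp [np.float64(0.0827), np.float64(0.1395), np.float64(0.0468)] F [ 0.7 18.8  3.3] op 0.00040998481780653165 q [-0.21  0.67  1.52  0.01  0.96 -0.31]
```

View pics/t2.png

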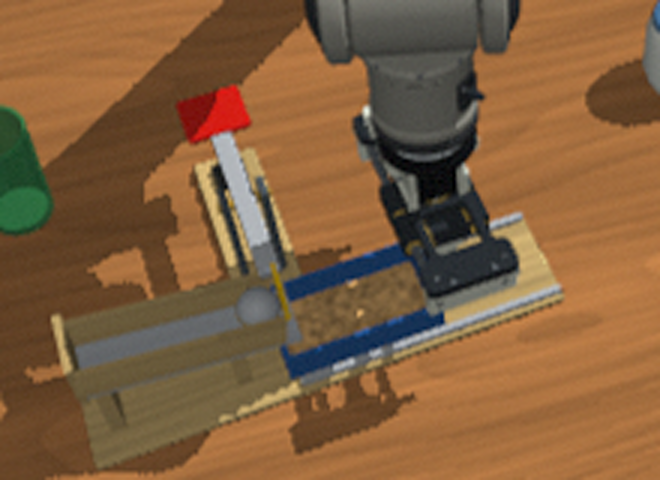

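The tray's inner end now sits at the chute mouth (about (290,320)), and 19 N of reaction says it's against the stop. I'll back off and rise.

arm_command:
  moves:
    - [[0.01, 0, 0], [0, 0, 0], 0]
    - [[0.03, 0, 0], [0, 0, 0], 0]
    - [[0.05, 0, 0], [0, 0, 0], 0]
    - [[0.05, 0, -0.04], [0, 0, 0], 0]
    - [[0.05, 0, -0.08], [0, 0, 0], 0]

```text
time: 5.7
tool_pos: [0.594, 0.0022, 0.1265]
tool_rot: [-3.138, -0.0, 1.67]
contact_force: [1.4, -0.2, 0.6]
opening: 0.0005
grip_force: 0.0
```

arm_command:
  moves:
    - [[0, 0, -0.04], [0, 0, 0], 0]
    - [[0, 0, -0.08], [0, 0, 0], 0]
    - [[0, -0.02, -0.11], [0, 0, -0.1], 0]
    - [[0, -0.06, -0.11], [0, 0, -0.2], 0]
    - [[0, -0.1, -0.11], [0, 0, -0.3], 0]

```text
time: 6.2
tool_pos: [0.4947, -0.0086, 0.2375]
tool_rot: [3.14, 0.002, 1.973]
contact_force: [0.4, 0.2, 0.3]
opening: 0.0006
grip_force: 0.0
```

```bash
python3 -c "
from h import *
st();go([-.103,0,.15],np.pi/2)"
```

```text
t 6.2 disp [np.float64(-0.0185), np.float64(0.1861), np.float64(0.2375)] F [0.4 0.2 0.3] op 0.000612204819354706 q [-0.17  0.28  1.59 -0.    1.28 -0.57]
[-0.103, 0, 0.15] 1.5707963267948966 [-0.1515 -0.1371  0.0876] [-0.     0.002 -1.262]
```

arm_command:
  moves:
    - [[-0.03, -0.027, 0], [0, 0, -0.13], 0]
    - [[-0.06, -0.055, 0], [0, 0, -0.27], 0]
    - [[-0.09, -0.082, 0], [0, 0, -0.41], 0]
    - [[-0.12, -0.11, 0.01], [0, 0, -0.55], 0]
    - [[-0.15, -0.137, 0.02], [0, 0, -0.69], 0]

```text
time: 6.7
tool_pos: [0.4282, -0.1972, 0.218]
tool_rot: [-3.141, 0.001, 2.647]
contact_force: [0.5, -0.2, -0.2]
opening: 0.0002
grip_force: 0.0
```

```bash
python3 -c "
from h import *
st();go([-.103,0,.14],np.pi/2)"
```

```text
t 6.7 disp [np.float64(-0.1024), np.float64(0.0045), np.float64(0.218)] F [ 0.5 -0.2 -0.2] op 0.0002154590992002369 q [-0.59  0.25  1.68 -0.    1.21 -1.67]
[-0.103, 0, 0.14] 1.5707963267948966 [-0.0019 -0.004   0.078 ] [-0.001  0.001 -0.588]
```

arm_command:
  moves:
    - [[-0.002, -0.004, 0.01], [0, 0, -0.14], 0]
    - [[-0.002, -0.004, 0.02], [0, 0, -0.28], 0]
    - [[-0.002, -0.004, 0.04], [0, 0, -0.42], 0]
    - [[-0.002, -0.004, 0.06], [0, 0, -0.56], 0]
    - [[-0.002, -0.004, 0.078], [0, 0, -0.588], 0]

```text
time: 7.2
tool_pos: [0.4284, -0.2003, 0.139]
tool_rot: [-3.141, -0.001, -3.049]
contact_force: [0.1, 0.4, -0.7]
opening: 0.0007
grip_force: 0.0
```

```bash
python3 -c "
from h import *
import cv2
st();go([-.103,0,.064],np.pi/2)
cv2.imwrite('pics/t3.png',cv2.resize(robot.read_camera('scene')[130:310,100:330,::-1],None,fx=3,fy=3,interpolation=2))"
```

```text
t 7.2 disp [np.float64(-0.1024), np.float64(0.0015), np.float64(0.139)] F [ 0.1  0.4 -0.7] op 0.0007091225439378743 q [-0.6   0.34  1.79 -0.    1.01 -2.26]
[-0.103, 0, 0.064] 1.5707963267948966 [ 0.0005 -0.0014  0.075 ] [-0.    -0.001 -0.001]
```

View pics/t3.png

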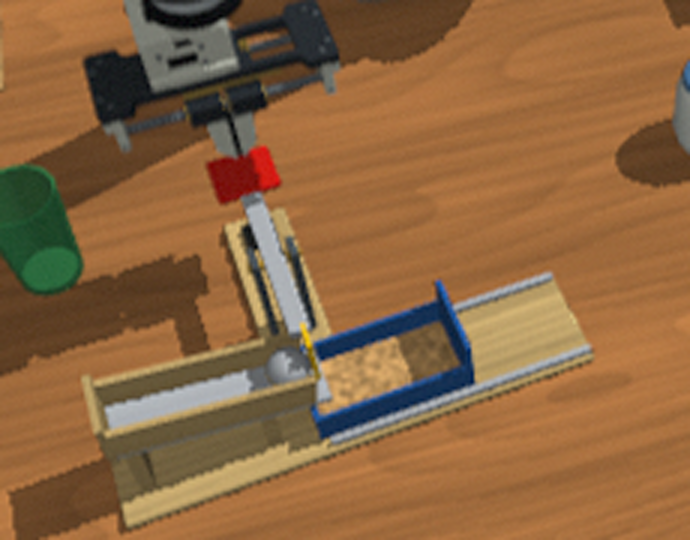

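The tray is home, the gate is shut with the ball behind it at (287,362), and the fingertips are centred above the paddle at (243,172). Now I press.

arm_command:
  moves:
    - [[0, -0.001, 0.015], [0, 0, 0], 0]
    - [[0, -0.001, 0.03], [0, 0, 0], 0]
    - [[0, -0.001, 0.044], [0, 0, 0], 0]
    - [[0, -0.001, 0.058], [0, 0, 0], 0]
    - [[0, -0.001, 0.071], [0, 0, 0], 0]

```text
time: 7.75
tool_pos: [0.4303, -0.202, 0.0697]
tool_rot: [-3.139, 0.003, -3.054]
contact_force: [1.8, 0.1, 7.8]
opening: 0.0004
grip_force: 2.8
```

arm_command:
  moves:
    - [[0, 0, 0], [0, 0, 0], 0]
    - [[0, 0, 0], [0, 0, 0], 0]
    - [[0, 0, 0], [0, 0, 0], 0]
    - [[0, 0, 0], [0, 0, 0], 0]
    - [[0, 0, 0], [0, 0, 0], 0]

```text
time: 8.25
tool_pos: [0.4291, -0.2016, 0.0695]
tool_rot: [-3.141, 0.0, -3.054]
contact_force: [-1.0, -1.9, 5.4]
opening: 0.0004
grip_force: 2.7
```

```bash
python3 -c "
from h import *
import cv2
st()
cv2.imwrite('pics/t4.png',cv2.resize(robot.read_camera('scene')[130:310,100:330,::-1],None,fx=3,fy=3,interpolation=2))"
```

```text
t 8.25 disp [np.float64(-0.1019), np.float64(0.0001), np.float64(0.0695)] F [-1.  -1.9  5.4] op 0.00039199612691181616 q [-0.6   0.45  1.87 -0.    0.83 -2.26]
```

View pics/t4.png

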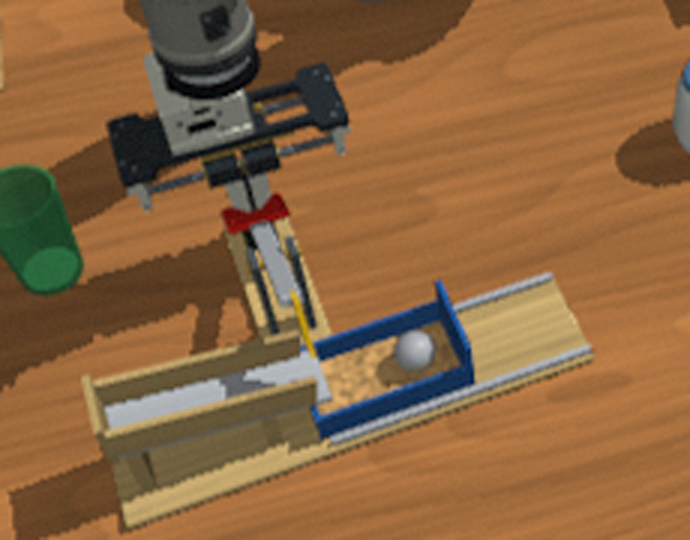

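The ball is in the tray at (415,350) and the gate is lifted. I'll raise the paddle gently, clear it, and let the ball settle.

arm_command:
  moves:
    - [[0, 0, -0.009], [0, 0, 0], 0]
    - [[0, 0, -0.018], [0, 0, 0], 0]
    - [[0, 0, -0.028], [0, 0, 0], 0]
    - [[0, 0, -0.038], [0, 0, 0], 0]
    - [[0, 0, -0.046], [0, 0, 0], 0]

```text
time: 8.8
tool_pos: [0.4295, -0.2009, 0.1158]
tool_rot: [-3.142, 0.001, -3.053]
contact_force: [0.6, -0.2, -0.5]
opening: 0.0001
grip_force: 0.0
```

arm_command:
  moves:
    - [[0, 0, -0.015], [0, 0, 0], 0]
    - [[0, 0, -0.04], [0, 0, 0], 0]
    - [[0, 0, -0.07], [0, 0, 0], 0]
    - [[0, 0, -0.1], [0, 0, 0], 0]
    - [[0, 0, -0.1], [0, 0, 0], 0]

```text
time: 9.3
tool_pos: [0.4313, -0.2022, 0.2189]
tool_rot: [-3.136, 0.007, -3.053]
contact_force: [-0.1, 0.0, -0.4]
opening: -0.0
grip_force: 0.0
```

arm_command:
  moves:
    - [[0, 0, 0], [0, 0, 0], 0]
    - [[0, 0, 0], [0, 0, 0], 0]
    - [[0, 0, 0], [0, 0, 0], 0]
    - [[0, 0, 0], [0, 0, 0], 0]
    - [[0, 0, 0], [0, 0, 0], 0]

```text
time: 9.8
tool_pos: [0.4289, -0.201, 0.2142]
tool_rot: [3.141, -0.001, -3.053]
contact_force: [0.0, -0.4, 0.9]
opening: 0.0001
grip_force: 0.0
```

arm_command:
  moves:
    - [[0, 0, 0], [0, 0, 0], 0]
    - [[0, 0, 0], [0, 0, 0], 0]
    - [[0, 0, 0], [0, 0, 0], 0]
    - [[0, 0, 0], [0, 0, 0], 0]
    - [[0, 0, 0], [0, 0, 0], 0]

```text
time: 10.3
tool_pos: [0.429, -0.2011, 0.2147]
tool_rot: [3.142, 0.0, -3.053]
contact_force: [-0.6, 0.3, -1.0]
opening: 0.0005
grip_force: 0.0
```

```bash
python3 -c "
from h import *
import cv2
st()
a=robot.read_camera('scene')[130:310,100:330,::-1].copy()
for i in range(12): b=robot.read_camera('scene')[130:310,100:330,::-1].copy()
d=cv2.absdiff(a,b).max(2);print(d.max(),(d>25).sum(),np.argwhere(d>25)[:5])
cv2.imwrite('pics/t5.png',cv2.resize(b,None,fx=3,fy=3,interpolation=2));st()"
```

```text
t 10.3 disp [np.float64(-0.1019), np.float64(0.0006), np.float64(0.2147)] F [-0.6  0.3 -1. ] op 0.0004765284791135715 q [-0.6   0.26  1.68  0.    1.2  -2.26]
28 1 [[ 9 43]]
t 10.95 disp [np.float64(-0.1019), np.float64(0.0006), np.float64(0.2147)] F [-0.1  0.6  0.2] op 0.00043578337203332296 q [-0.6   0.26  1.68  0.    1.2  -2.26]
```

View pics/t5.png

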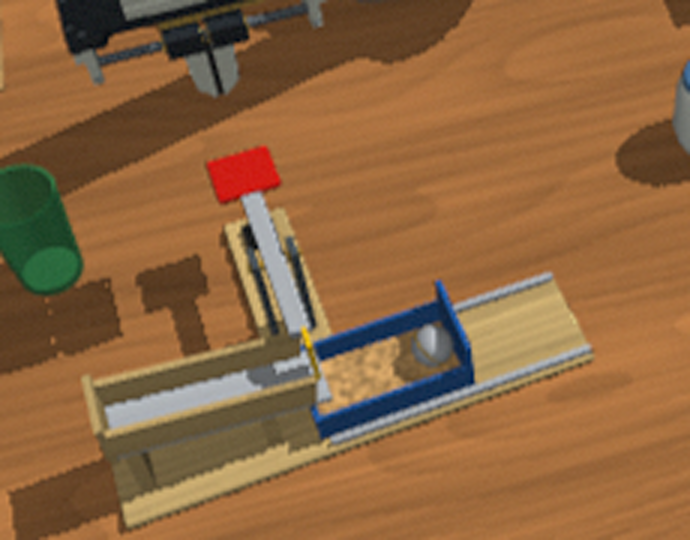

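The ball is at rest in the tray at (432,343), the gate is shut, and the tray panel hasn't moved since it was pushed home. I'm handing it in.

```bash
python3 -c "
from cell import robot
print(robot.hand_in())"
```

```text
the job is handed in; nothing more can be done
None
```

I handed the job in at about 11 s of robot time: the tray is fully home, the ball lies still in it, the gate is shut with the paddle back up, and the arm is clear of everything; the hand-in call gave no verdict.

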